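# Find and mark the bite point of a desk eyelet press

### The arm

A 7-joint arm with a two-finger parallel gripper is mounted at the origin on a cart in front of the work surface, level with it; the furniture and walls round the work are solid. World frame = base frame: x ahead of the robot, y to its left, z up, the work surface at z = 0. Lengths are in mm, angles in rad, forces in N, time in s.
With the tool pointing down it reaches from about 425 to 975 mm from the base axis. Payload 16.7 kg.
Tool frame: the origin (TCP) lies on the centre line of the jaws, within the pads' length; the fingertips stand 17 mm ahead of it and the grasp point (between the pads) lies 2 mm behind it; z points along the fingers, y is the line along which they close (so a half turn about z gives the same grasp; the last joint's range is limited). The gripper opens to 85 mm and grips with 20 to 120 N. Pads are 22 mm wide; open, the fingers measure 114 mm over their backs; the gripper's body (76 mm by 85 mm) begins 54 mm behind the grasp point. The pads swing forward as they close: fully open they stand 13 mm farther back than shut.
Start: joints at [-1.413, 0.426, 0.074, 1.606, -0.034, 1.111, -0.067], TCP at [203.862, 643.442, 248.302] pointing down, gripper open.
Joint ranges: [-2.85, 2.85], [-0.5, 2.14], [-1.23, 1.37], [0.21, 2.46], [-1.02, 4.16], [0.16, 2.05], [-2.73, 2.73]. Speed limits (rad/s): [1.89, 1.89, 2.39, 2.39, 3.01, 3.01, 3.01].

### API

Orientations are given as a 3x3 rotation matrix whose columns are the frame's x, y, z axes.
In Python, from rig import telemetry, eyes, ctrl gives the robot as it stands.
- The arm moves only by the tool carry_out, never from a script. Its argument "commands" is one flat list of numbers, 7 for each row, row after row: the shift along the tool's x, y, z in units of 0.3 m (1.0 is 0.3 m), then the turn, a rotation vector about the tool's x, y, z in units of 180 degrees (1.0 is 180 degrees), then the gripper command: -1 is shut, 1 is fully open, values between are in proportion. In form: [x, y, z, rx, ry, rz, claw, x, y, z, rx, ry, rz, claw, ...]. A call has 1 to 20 rows; each row is the pose to reach, as a shift and turn from the pose commanded when the call began, along the tool's axes at that moment, turning the shorter way round; what a row does not reach only later rows make up. A row lasts 1/10 s, in which the tool goes at most 50 mm and 8.59 degrees, less where a joint would pass 70% of its speed; a pose out of reach is approached as far as the arm can. A call with a number of a shift or a turn outside -1 to 1 is refused whole. A call with a gripper value outside its range is refused whole. The fingers move at their own pace and stop on an object; "force" is the grip in N (left out, the last holds). Time passes only in rows, so rows that repeat a pose let the fingers close. It gives the time, the measured TCP pose, the force, the opening and the grip force at its end, in the units of the state.
- telemetry.observe(): the state, without advancing time (a new reading comes with each control period).
- eyes.snapshot(name): name is "scene" or "top" or "wrist"; returns a dict with "img" (480x640x3 uint8, red, green, blue), "intrinsics" (3x3 intrinsics, pixels), "dist_coeffs" ([k1, k2, p1, p2, k3] as OpenCV has them; the pictures are not rectified), "cam_to_world" (4x4, takes a point from camera to world coordinates). Camera axes: x right, y down, z forward; pixel columns grow to the right and rows downward; lengths in mm; the calibration is good to about 2 mm. A picture is of the moment at which its call begins. There is no depth.
- ctrl.finish_job(): hands the job in; it is judged then, once.
The state is a dict: "time": time; "q": joint angles; "joint_velocities": joint speeds; "joint_torque": joint torques, N m; "position": TCP position; "ee_rot": TCP orientation; "wrist_force": force on the tool from outside, world axes, zero at the start; "moment": the same for the moment, N m; "opening": opening from 0.0 (shut) to 1.0 (fully open); "gripper_force": force on a finger pad.
Only numpy, scipy, OpenCV 4.12 (cv2) and the standard library are available. Lean on these libraries where they do the work, as an engineer would, in place of code of your own. Each camera call takes 0.05 s, during which the arm holds its last target. There are 200 camera calls.

### The job

Find the bite point of the eyelet press on the desk: press the pad of its raised lever down gently until the resistance clearly firms up, do not force it on from there, and let go (the stiff lever stays where it is left). Then note how far it travelled: slide the orange marker down its scale until the marker's black pointer is level with the lever's red pointer. Leave lever and marker standing like that, and leave the eraser, binder clip and tape measure beside the press where they are.

Things in the scene. Friction and masses are not known exactly. Their poses are not given: they have to be found in the camera images.
- press: fixed eyelet press: grey base plate 250 x 210 x 12 mm, origin at the centre of its underside; its own -x is the front (towards the robot), z up. Two dark cheeks carry the lever's hinge at own (90, -45, 85) mm. An aluminium scale rail, 26 mm wide, 14 mm thick, stands at own (-35, 65) mm and rises to 155 mm above the desk. Nothing on the press is higher than 170 mm
- lever: steel lever, 18 mm wide, origin on the hinge axis, running 205 mm to its own -x, with a black pad at the end. It starts sloping up 0.28 to 0.35 rad; pressing turns it down. Its hinge is stiff: it needs about 2 to 3.5 N on the pad in its free stroke and stays where it is left. Let go at the bite, it springs back 0 to 6 mm at the pad, then stays, its pin still on the stop
- lever_pad (a point): centre of the top face of the black rubber pad at the lever's front end, 50 mm along the lever, 36 mm wide, 14 mm thick; press here from above. It moves on an arc of 180 mm radius about the hinge, so it slides about 10 mm away from the hinge as it comes down
- lever_index (a point): tip of the red pointer, a 4 mm thick rod that stands out 50 mm sideways from the lever's pad towards the marker (press's +y side)
- die_box: blue slotted box 64 x 40 x 44 mm fixed under the lever; origin at the centre of its underside. The lever's pin meets a hidden springy stop in it, at a depth that differs every time (pad down some 20 to 65 mm); from there the force on the pad climbs by about 1.5 to 2.5 N per mm of pad travel. 7 to 11 N on the pad is a firm bite; over about 16 N is forcing it
- marker_tab (a point): centre of the top face of the orange marker's flat tab (press here from above, or pinch its 24 mm width from above); the tab is 24 mm wide (press y) and 12 mm thick, and reaches from 20 mm behind this point to 20 mm in front of it along the press's x; the scale rail's front face is 51 mm behind this point
- marker_index (a point): tip of the marker's black pointer, a 4 mm thick rod towards the lever, its axis 6 mm lower than the top face of the tab; 5 mm beside the line of the lever's red pointer tip
- marker (a joint): slide of the marker down its rail in m, 0 at the top, 0.08 lowest, growing as it is pushed down; starts at 0 to 0.012. It is held by about 3 N of friction and stays where it is left; it can be pushed down or pulled up
- eraser_b: green and white eraser, 21 x 44 x 12 mm, lying in front of the press; bystander, origin at the centre of its underside
- clip_b: black binder clip, 17 x 30 x 21 mm, to the right of the press; bystander, origin at the centre of its underside
- tape_b: yellow tape measure, 36 x 68 x 60 mm, to the left of the press; bystander, origin at the centre of its underside

How it is judged:
By the outcome, as a careful person would: the job done as asked, in the order asked, and still so for the second after the job is handed in, with the robot touching nothing.
It also fails if it takes over 42 s, if anything falls off the work surface, if the arm or the gripper's body presses on something with over 40 N, if the wrist force passes 120 N, or if a joint passes its speed limit or range.

## Working session

There is one attempt and no reset: what is moved stays moved. The work goes in short steps, Python scripts to look and compute and a tool call to move; the robot and the scene stay as the last step left them, time stands still between calls to the robot, and variables do not carry over. Pictures are saved under pics/ and viewed, at most 10 in all, crops included, and the job is handed in when it is done.

Besides the shell and the picture viewer there is one more tool, called after "Request:" as name(argument=value, ...) on one line, values as JSON. carry_out: Moves the arm, as the interface text tells. Its arguments: {"type":"object","properties":{"commands":{"type":"array"},"force":{"type":"number"}},"required":["commands"]}

```bash
mkdir -p pics
python3 - <<'E'
from rig import telemetry, eyes
import cv2,numpy as np
s=telemetry.observe();print(s['time'],s['position'],s['ee_rot'],s['wrist_force'],s['opening'])
for n in ['scene','top']:
    d=eyes.snapshot(n);cv2.imwrite(f'pics/{n}0.png',d['img'][:,:,::-1]);print(n,d['intrinsics'],d['dist_coeffs'],d['cam_to_world'])
E
```

```text
0.0 [203.73639628 643.10742999 247.5987594 ] [[-9.53288659e-01  3.02060632e-01 -3.27925856e-04]
 [ 3.02060803e-01  9.53287849e-01 -1.24400687e-03]
 [-6.31577692e-05 -1.28495119e-03 -9.99999172e-01]] [-0.11646737 -0.47726868 -0.02360416] 1.0011503594411042
scene [[575.60226299   0.         326.96898001]
 [  0.         575.60226299 229.15393726]
 [  0.           0.           1.        ]] [-0.0215464  0.         0.         0.         0.       ] [[ 8.32508933e-01 -2.58606485e-01  4.89950571e-01  1.30432319e+02]
 [-5.53784078e-01 -4.13790363e-01  7.22565381e-01 -6.48698034e+02]
 [ 1.58767313e-02 -8.72868960e-01 -4.87696328e-01  5.64403251e+02]
 [ 0.00000000e+00  0.00000000e+00  0.00000000e+00  1.00000000e+00]]
top [[541.39179064   0.         317.09976919]
 [  0.         541.39179064 244.69894093]
 [  0.           0.           1.        ]] [-0.15497613  0.          0.          0.          0.        ] [[ 1.40991990e-01 -9.68882019e-01  2.03442599e-01  3.50669354e+02]
 [-9.90005350e-01 -1.38660082e-01  2.57446791e-02 -1.49384171e+01]
 [ 3.26581068e-03 -2.05039055e-01 -9.78748344e-01  1.19241280e+03]
 [ 0.00000000e+00  0.00000000e+00  0.00000000e+00  1.00000000e+00]]
```

View pics/scene0.png

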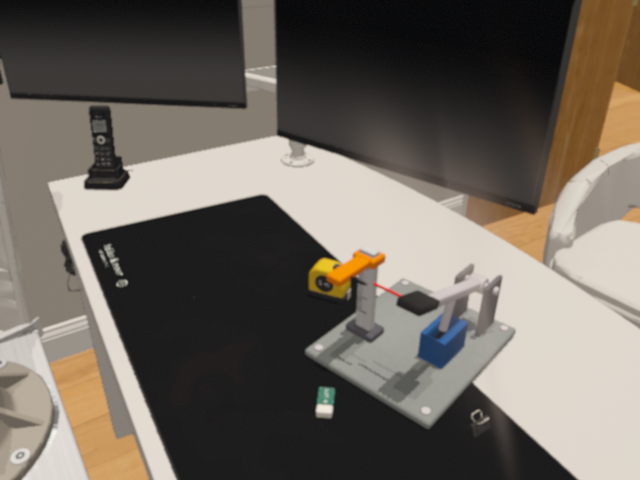

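View pics/top0.png

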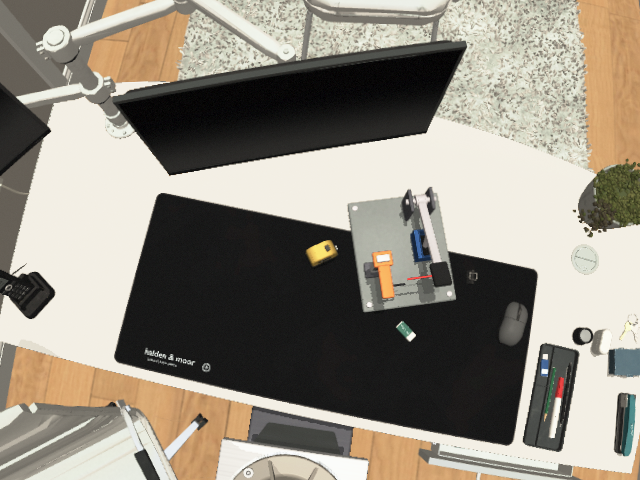

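```bash
cat > h.py <<'E'
import cv2,numpy as np
from rig import telemetry, eyes
def ray(d,p):
    u=cv2.undistortPoints(np.array([[p]],float),d['intrinsics'],np.array(d['dist_coeffs']))[0,0]
    T=np.array(d['cam_to_world']);v=T[:3,:3]@[u[0],u[1],1];return T[:3,3],v/np.linalg.norm(v)
def onz(d,p,z):
    o,v=ray(d,p);return o+v*(z-o[2])/v[2]
def tri(d1,p1,d2,p2):
    o,v=ray(d1,p1);a,w=ray(d2,p2)
    s=np.linalg.lstsq(np.c_[v,-w],a-o,rcond=None)[0]
    P,Q=o+v*s[0],a+w*s[1];return (P+Q)/2,np.linalg.norm(P-Q)
def proj(d,P):
    T=np.linalg.inv(d['cam_to_world'])
    r=cv2.projectPoints(np.array([P],float),cv2.Rodrigues(T[:3,:3])[0],T[:3,3],d['intrinsics'],np.array(d['dist_coeffs']))[0]
    return r[0,0]
E
python3 - <<'E'
import cv2,numpy as np
from h import *
a=cv2.imread('pics/scene0.png')[240:440,300:520];b=cv2.imread('pics/top0.png')[180:345,335:485]
A=cv2.resize(a,None,fx=2,fy=2,interpolation=2)[:, :440];B=cv2.resize(b,(360,396),interpolation=2)
A=cv2.resize(a,(436,396),interpolation=2)
cv2.imwrite('pics/crop1.png',np.hstack([A,B]))
d=eyes.snapshot('top')
for p in [(348,203),(437,193),(455,298),(365,312)]: print(onz(d,p,12))
w=eyes.snapshot('scene')
for n,f in (('top',d),('scene',w)):
    hsv=cv2.cvtColor(f['img'],cv2.COLOR_RGB2HSV)
    for nm,lo,hi in (('or',(8,150,120),(18,255,255)),('red',(0,150,100),(5,255,255))):
        m=cv2.inRange(hsv,lo,hi);k,l,st,c=cv2.connectedComponentsWithStats(m)
        for i in range(1,k):
            if st[i,4]>8 : print(n,nm,st[i],c[i])
E
```

```text
[701.61644916 -39.63934677  12.        ]
[ 755.12389669 -239.34963593   12.        ]
[ 520.05101461 -302.56335822   12.        ]
[ 462.45176832 -108.36426347   12.        ]
top or [373 251  21  48 533] [384.33958724 275.12945591]
top red [407 275  25   5  43] [419.1627907  277.09302326]
top red [555 377   9  21 117] [559.48717949 387.53846154]
scene or [ 554    0   86  185 5890] [591.33548387  82.08455008]
scene or [612  35   3   7  10] [612.9  38.3]
scene or [550 159   2   8  11] [550.72727273 162.45454545]
scene or [509 209  14   7  50] [513.78 212.18]
scene or [326 251  58  36 632] [355.17088608 267.97626582]
scene red [374 283   7   4  11] [376.27272727 284.54545455]
scene red [384 288  17   9  30] [392.83333333 292.23333333]
```

View pics/crop1.png

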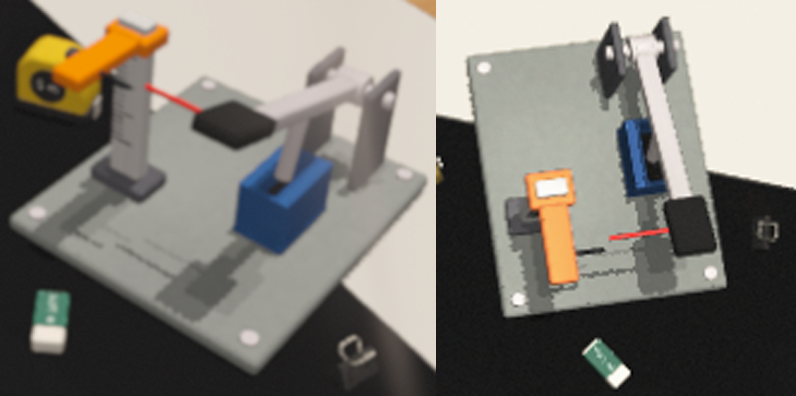

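Request:
carry_out(commands=[-0.94,-0.54,0,0,0,0.16,-1,-0.94,-0.54,0,0,0,0.16,-1,-0.94,-0.54,0,0,0,0.16,-1,-0.94,-0.54,0,0,0,0.16,-1,-0.94,-0.54,0,0,0,0.16,-1,-0.94,-0.54,0,0,0,0.16,-1,-0.94,-0.54,0,0,0,0.16,-1,-0.94,-0.54,0,0,0,0.16,-1,-0.94,-0.54,0,0,0,0.16,-1,-0.94,-0.54,0,0,0,0.16,-1], force=30)

```text
time: 1.2
position: [422.9, 404.8, 248.2]
ee_rot: [[-0.691, 0.723, -0.0], [0.723, 0.691, 0.0], [0.0, -0.0, -1.0]]
wrist_force: [-0.1, 0.8, -0.7]
opening: 0.002
gripper_force: 0.0
```

Run:
```python
from h import *
np.set_printoptions(precision=4,suppress=True)
s=telemetry.observe();print(s['time'],s['q'],s['position'],s['ee_rot'],s['wrist_force'],s['opening'])
t=eyes.snapshot('top');w=eyes.snapshot('scene')
c=np.array([609.8,-172.5,0]);a=.265;R=np.array([[np.cos(a),-np.sin(a),0],[np.sin(a),np.cos(a),0],[0,0,1]])
own=lambda P:R.T@(P-c)
# dark pad blob in top, red ends
for nm,d in(('top',t),('scene',w)):
    hsv=cv2.cvtColor(d['img'],cv2.COLOR_RGB2HSV);m=cv2.inRange(hsv,(0,150,100),(5,255,255))
    m[:, :360]=0;m[:,470:]=0;m[:265]=0;m[300:]=0
    ys,xs=np.nonzero(m);print(nm,[(xs[i],ys[i]) for i in(xs.argmin(),xs.argmax())])
    hh=cv2.inRange(hsv,(8,150,120),(18,255,255));hh[:245]=0;hh[310:]=0;hh[:,:310]=0;hh[:,400:]=0
    ys,xs=np.nonzero(hh);print([(xs[i],ys[i]) for i in(xs.argmin(),xs.argmax(),ys.argmin(),ys.argmax())])
# red tip: top (407,278) ; scene (374,283)
P,e=tri(t,(407,278.5),w,(373.5,283));print('red tip',own(P),e)
# pad centre from crop: top x 335+690/2.4, y 180+227/2.4
P,e=tri(t,(335+690/2.4,180+227/2.4),w,(300+233/1.98,240+121/1.98));print('pad',own(P),P,e)
P,e=tri(t,(335+574/2.4,180+282/2.4),w,(300+60/1.98,240+78/1.98));print('tab front?',own(P),e)
W=eyes.snapshot('wrist');T=np.array(W['cam_to_world']);print(s['ee_rot'].T@(T[:3,3]-s['position']) if hasattr(s['ee_rot'],'T') else T)
```

```text
1.2 [-1.1033  0.2853  0.2809  1.8247 -0.0908  1.0443 -0.0247] [422.8848 404.7657 248.1561] [[-0.6909  0.7229 -0.0004]
 [ 0.7229  0.6909  0.    ]
 [ 0.0003 -0.0003 -1.    ]] [-0.1145  0.7759 -0.6687] 0.002006599235960398
top [(np.int64(407), np.int64(279)), (np.int64(431), np.int64(275))]
[(np.int64(373), np.int64(253)), (np.int64(393), np.int64(291)), (np.int64(385), np.int64(251)), (np.int64(384), np.int64(298))]
scene [(np.int64(374), np.int64(283)), (np.int64(400), np.int64(295))]
[(np.int64(326), np.int64(275)), (np.int64(383), np.int64(254)), (np.int64(357), np.int64(251)), (np.int64(338), np.int64(286))]
red tip [-79.5714  21.7715 141.026 ] 0.7803189006917229
pad [-216.1998 -218.563   353.5109] [ 458.3909 -440.0583  353.5109] 193.05423379285338
tab front? [-240.0213 -147.1346  343.5559] 176.15221537099492
[  67.5533   -0.6291 -125.2941]
```

Request:
carry_out(commands=[-0.93,-0.61,0,0,0,0.158,-1,-0.93,-0.61,0,0,0,0.158,-1,-0.93,-0.61,0,0,0,0.158,-1,-0.93,-0.61,0,0,0,0.158,-1,-0.93,-0.61,0,0,0,0.158,-1,-0.93,-0.61,0,0,0,0.158,-1,-0.93,-0.61,0,0,0,0.158,-1,-0.93,-0.61,0,0,0,0.158,-1,-0.93,-0.61,0,0,0,0.158,-1])

```text
time: 2.25
position: [483.8, 75.6, 248.4]
ee_rot: [[-0.261, 0.965, 0.0], [0.965, 0.261, 0.0], [0.0, 0.0, -1.0]]
wrist_force: [0.0, 0.6, 0.1]
opening: 0.003
gripper_force: 0.0
```

Run:
```python
from h import *
np.set_printoptions(precision=4,suppress=True)
s=telemetry.observe();print(s['time'],s['q'],s['position'],s['ee_rot'],s['wrist_force'])
t=eyes.snapshot('top');w=eyes.snapshot('scene')
c=np.array([609.8,-172.5,0]);a=.265;R=np.array([[np.cos(a),-np.sin(a),0],[np.sin(a),np.cos(a),0],[0,0,1]])
own=lambda P:R.T@(P-c)
P,e=tri(t,(335+254/2.4,180+227/2.4),w,(300+233/1.98,240+121/1.98));print('pad',own(P),P,e)
P,e=tri(t,(335+123/2.4,180+278/2.4),w,(300+66/1.98,240+75/1.98));print('tab front',own(P),P,e)
```

```text
2.25 [-0.7924  0.1223  0.5557  2.0365 -0.0767  1.0022  0.0655] [483.7819  75.6231 248.4143] [[-0.2612  0.9653  0.0001]
 [ 0.9653  0.2612  0.0002]
 [ 0.0002  0.0002 -1.    ]] [0.0411 0.6363 0.097 ]
pad [-80.6865 -45.7794 146.0657] [ 543.9201 -237.8139  146.0657] 1.8412982394579414
tab front [-107.7745   67.185   142.1536] [ 488.1912 -135.8874  142.1536] 2.3689821869496437
```

Request:
carry_out(commands=[-0.98,-0.094,0,0,0,0,-1,-0.98,-0.094,0,0,0,0,-1,-0.98,-0.094,0,0,0,0,-1,-0.98,-0.094,0,0,0,0,-1,-0.98,-0.094,0,0,0,0,-1,-0.98,-0.094,0,0,0,0,-1,-0.98,-0.094,0,0,0,0,-1,-0.98,-0.094,0,0,0,0,-1])

```text
time: 3.15
position: [533.7, -215.3, 247.8]
ee_rot: [[-0.262, 0.965, -0.001], [0.965, 0.262, -0.0], [0.0, -0.001, -1.0]]
wrist_force: [-0.7, 1.4, 0.2]
opening: 0.004
gripper_force: 0.0
```

Request:
carry_out(commands=[-0.08,0,0.1,0,0,0,-1,-0.08,0,0.2,0,0,0,-1,-0.08,0,0.243,0,0,0,-1,-0.08,0,0.243,0,0,0,-1,-0.08,0,0.243,0,0,0,-1])

```text
time: 3.65
position: [540.4, -237.6, 176.3]
ee_rot: [[-0.263, 0.965, 0.0], [0.965, 0.263, 0.0], [0.0, 0.0, -1.0]]
wrist_force: [0.0, -0.2, 0.4]
opening: 0.001
gripper_force: 0.0
```

Run:
```python
from h import *
s=telemetry.observe();print(s['time'],s['position'],s['wrist_force'])
w=eyes.snapshot('scene');x=eyes.snapshot('wrist')
A=cv2.resize(w['img'][220:420,300:520],(436,396),interpolation=2);B=cv2.resize(x['img'],(364,273))
B=np.vstack([B,np.zeros((123,364,3),np.uint8)])
cv2.imwrite('pics/c2.png',np.hstack([A,B])[:,:,::-1])
```

```text
3.65 [ 540.41528974 -237.62728146  176.2609863 ] [ 0.03559015 -0.23120709  0.35180057]
```

View pics/c2.png

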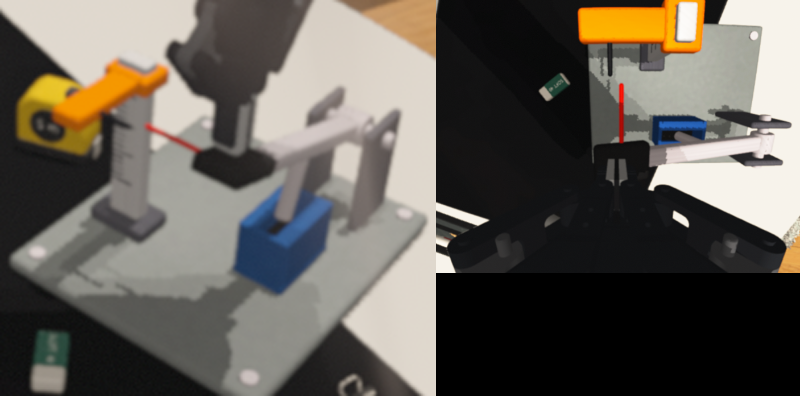

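Request:
carry_out(commands=[0,0,0.015,0,0,0,-1,0,0,0.03,0,0,0,-1,0,0,0.045,0,0,0,-1,0,0,0.06,0,0,0,-1,0,0,0.075,0,0,0,-1,0,0,0.09,0,0,0,-1,0,0,0.09,0,0,0,-1])

```text
time: 4.45
position: [539.5, -238.7, 147.7]
ee_rot: [[-0.262, 0.965, -0.001], [0.965, 0.262, -0.0], [0.0, -0.001, -1.0]]
wrist_force: [-0.0, -0.5, 0.7]
opening: 0.0
gripper_force: 0.0
```

Request:
carry_out(commands=[0,0,0.007,0,0,0,-1,0,0,0.014,0,0,0,-1])

```text
time: 4.65
position: [539.8, -238.7, 144.2]
ee_rot: [[-0.262, 0.965, 0.0], [0.965, 0.262, -0.0], [-0.0, -0.0, -1.0]]
wrist_force: [-1.9, -0.6, 2.8]
opening: 0.001
gripper_force: 1.5
```

Run:
```python
from h import *
s=telemetry.observe();print(s['time'],s['position'],s['wrist_force'],s['moment'])
w=eyes.snapshot('scene')
A=cv2.resize(w['img'][240:340,340:450],(440,400),interpolation=2)
cv2.imwrite('pics/c3.png',A[:,:,::-1])
```

```text
4.65 [ 539.77618364 -238.73173599  144.17617304] [-1.9428648  -0.58095683  2.84740257] [-0.10920244  0.32731671  0.03850439]
```

View pics/c3.png

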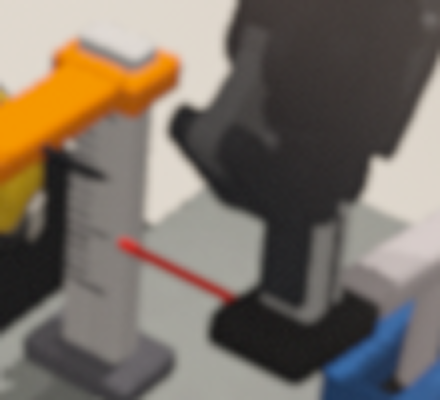

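Request:
carry_out(commands=[0,0,0.006,0,0,0,-1,0,0,0.012,0,0,0,-1])

```text
time: 4.9
position: [539.8, -238.7, 140.6]
ee_rot: [[-0.262, 0.965, 0.0], [0.965, 0.262, -0.0], [-0.0, 0.0, -1.0]]
wrist_force: [-2.3, -1.2, 3.2]
opening: 0.005
gripper_force: 1.5
```

Request:
carry_out(commands=[0,0,0.006,0,0,0,-1,0,0,0.012,0,0,0,-1])

```text
time: 5.1
position: [539.8, -238.7, 136.9]
ee_rot: [[-0.262, 0.965, -0.0], [0.965, 0.262, -0.0], [0.0, -0.0, -1.0]]
wrist_force: [-1.5, -0.6, 3.8]
opening: 0.002
gripper_force: 1.5
```

Request:
carry_out(commands=[0,0,0.005,0,0,0,-1,0,0,0.01,0,0,0,-1])

```text
time: 5.3
position: [539.8, -238.7, 133.9]
ee_rot: [[-0.262, 0.965, -0.0], [0.965, 0.262, -0.0], [-0.0, -0.0, -1.0]]
wrist_force: [-2.0, -0.2, 3.6]
opening: -0.002
gripper_force: 1.5
```

Request:
carry_out(commands=[0,0,0.006,0,0,0,-1,0,0,0.012,0,0,0,-1])

```text
time: 5.5
position: [539.8, -238.7, 130.3]
ee_rot: [[-0.262, 0.965, -0.0], [0.965, 0.262, -0.0], [0.0, -0.0, -1.0]]
wrist_force: [-1.2, -0.1, 2.6]
opening: -0.0
gripper_force: 1.5
```

Request:
carry_out(commands=[0,0,0.006,0,0,0,-1,0,0,0.012,0,0,0,-1])

```text
time: 5.7
position: [539.7, -238.7, 126.6]
ee_rot: [[-0.262, 0.965, -0.0], [0.965, 0.262, -0.0], [0.0, -0.0, -1.0]]
wrist_force: [-3.2, -1.5, 5.5]
opening: -0.003
gripper_force: 2.3
```

Request:
carry_out(commands=[0,0,0.004,0,0,0,-1])

```text
time: 5.8
position: [539.6, -238.8, 125.5]
ee_rot: [[-0.262, 0.965, -0.0], [0.965, 0.262, -0.0], [0.0, -0.0, -1.0]]
wrist_force: [-5.2, 0.4, 6.8]
opening: -0.002
gripper_force: 3.3
```

Request:
carry_out(commands=[0,0,0.003,0,0,0,-1])

```text
time: 5.9
position: [539.5, -238.8, 124.7]
ee_rot: [[-0.262, 0.965, -0.0], [0.965, 0.262, 0.0], [0.0, -0.0, -1.0]]
wrist_force: [-5.0, 0.6, 8.1]
opening: 0.001
gripper_force: 4.1
```

Request:
carry_out(commands=[0,0,0.003,0,0,0,-1])

```text
time: 6.0
position: [539.4, -238.9, 123.9]
ee_rot: [[-0.262, 0.965, -0.0], [0.965, 0.262, 0.0], [0.0, -0.0, -1.0]]
wrist_force: [-5.7, -0.5, 8.9]
opening: 0.006
gripper_force: 4.8
```

Request:
carry_out(commands=[0,0,-0.01,0,0,0,-1,0,0,-0.03,0,0,0,-1,0,0,-0.08,0,0,0,-1,0,0,-0.25,0,0,0,-1,0,0,-0.25,0,0,0,-1,0,0,-0.25,0,0,0,-1])

```text
time: 6.6
position: [540.7, -238.8, 201.0]
ee_rot: [[-0.262, 0.965, 0.003], [0.965, 0.262, -0.0], [-0.001, 0.003, -1.0]]
wrist_force: [0.6, -0.0, -1.0]
opening: 0.0
gripper_force: 0.0
```

Run:
```python
from h import *
np.set_printoptions(precision=2,suppress=True)
s=telemetry.observe();print(s['time'],s['position'],s['wrist_force'])
t=eyes.snapshot('top');w=eyes.snapshot('scene');x=eyes.snapshot('wrist')
c=np.array([609.8,-172.5,0]);a=.265;R=np.array([[np.cos(a),-np.sin(a),0],[np.sin(a),np.cos(a),0],[0,0,1]])
L={}
for nm,d in(('top',t),('scene',w),('wrist',x)):
    hsv=cv2.cvtColor(d['img'],cv2.COLOR_RGB2HSV);m=cv2.inRange(hsv,(0,150,100),(5,255,255))|cv2.inRange(hsv,(175,150,100),(180,255,255))
    k,l,st,cc=cv2.connectedComponentsWithStats(m)
    for i in range(1,k):
        if st[i,4]>8: print(nm,st[i],cc[i])
A=cv2.resize(w['img'][240:340,340:450],(440,400),interpolation=2);B=x['img'][0:400,180:540]
cv2.imwrite('pics/c4.png',np.hstack([A,B])[:,:,::-1])
np.save('wcal.npy',[w['intrinsics'].tolist()])
```

```text
6.6 [ 540.69 -238.78  200.97] [ 0.64 -0.02 -0.97]
top [404 285   9   2  14] [407.64 285.43]
top [555 377   9  21 119] [559.51 387.43]
scene [368 313  11   6  19] [372.58 315.32]
scene [382 320  14   8  14] [388.5 323.5]
wrist [309 147   7  76 445] [311.56 184.32]
```

View pics/c4.png

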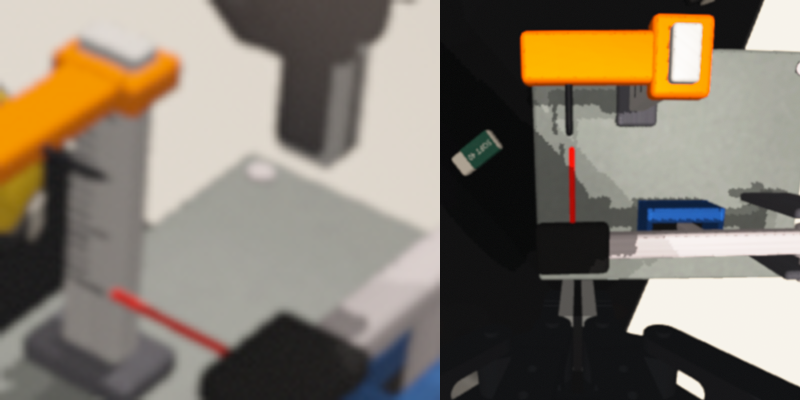

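```bash
cat > m.py <<'E'
from h import *
np.set_printoptions(precision=2,suppress=True)
c=np.array([609.8,-172.5,0]);a=.265;R=np.array([[np.cos(a),-np.sin(a),0],[np.sin(a),np.cos(a),0],[0,0,1]])
own=lambda P:R.T@(P-c)
E
python3 - <<'E'
from m import *
w=eyes.snapshot('scene');x=eyes.snapshot('wrist');t=eyes.snapshot('top')
for n,p,q in(('red',(312,147.5),(367.8,313)),('blk',(309,134),(366.3,284.3))):
    P,e=tri(x,p,w,q);print(n,own(P),e)
P,e=tri(t,(404,285.8),w,(367.8,313));print('red top',own(P),e)
E
```

```text
red [-89.21  21.18  98.46] 1.1801906043189563
blk [-89.55  27.24 141.83] 2.9347165204080583
red top [-88.2   21.87  97.34] 1.1667151574563388
```

Request:
carry_out(commands=[0.17,-0.02,0,0,0,0,-1,0.34,-0.043,0,0,0,0,-1,0.373,-0.043,0,0,0,0,-1,0.373,-0.043,0,0,0,0,-1,0.373,-0.043,0.05,0,0,0,-1,0.373,-0.043,0.08,0,0,0,-1,0.373,-0.043,0.08,0,0,0,-1])

```text
time: 7.6
position: [497.4, -134.9, 173.6]
ee_rot: [[-0.261, 0.965, -0.002], [0.965, 0.261, -0.001], [-0.0, -0.002, -1.0]]
wrist_force: [-0.0, 0.3, 1.0]
opening: 0.0
gripper_force: 0.0
```

Run:
```python
from m import *
w=eyes.snapshot('scene');x=eyes.snapshot('wrist')
A=cv2.resize(w['img'][220:320,300:400],(400,400),interpolation=2);B=cv2.resize(x['img'],(400,300));B=np.vstack([B,np.zeros((100,400,3),np.uint8)])
cv2.imwrite('pics/c5.png',np.hstack([A,B])[:,:,::-1])
```

```text
(no output)
```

View pics/c5.png

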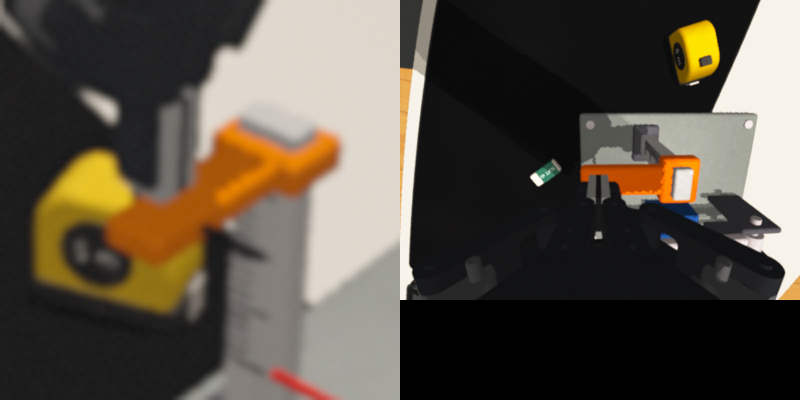

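Request:
carry_out(commands=[0,0,0.015,0,0,0,-1,0,0,0.03,0,0,0,-1,0,0,0.045,0,0,0,-1,0,0,0.06,0,0,0,-1,0,0,0.075,0,0,0,-1,0,0,0.09,0,0,0,-1,0,0,0.105,0,0,0,-1,0,0,0.12,0,0,0,-1,0,0,0.135,0,0,0,-1,0,0,0.15,0,0,0,-1,0,0,0.155,0,0,0,-1])

```text
time: 8.8
position: [498.0, -134.0, 127.9]
ee_rot: [[-0.262, 0.965, -0.0], [0.965, 0.262, -0.0], [0.0, -0.0, -1.0]]
wrist_force: [2.9, -1.3, 2.8]
opening: -0.002
gripper_force: 1.3
```

Run:
```python
from m import *
w=eyes.snapshot('scene');
cv2.imwrite('pics/c6.png',cv2.resize(w['img'][270:340,340:430],(810//9*8,560),interpolation=2)[:,:,::-1])
hsv=cv2.cvtColor(w['img'],cv2.COLOR_RGB2HSV);m=cv2.inRange(hsv,(0,150,100),(5,255,255))
ys,xs=np.nonzero(m[300:340,355:410]);print(sorted(zip(xs+355,ys+300))[:12])
```

```text
[(np.int64(368), np.int64(313)), (np.int64(369), np.int64(313)), (np.int64(369), np.int64(314)), (np.int64(370), np.int64(313)), (np.int64(370), np.int64(314)), (np.int64(370), np.int64(315)), (np.int64(371), np.int64(314)), (np.int64(371), np.int64(315)), (np.int64(372), np.int64(314)), (np.int64(372), np.int64(315)), (np.int64(372), np.int64(316)), (np.int64(373), np.int64(315))]
```

View pics/c6.png

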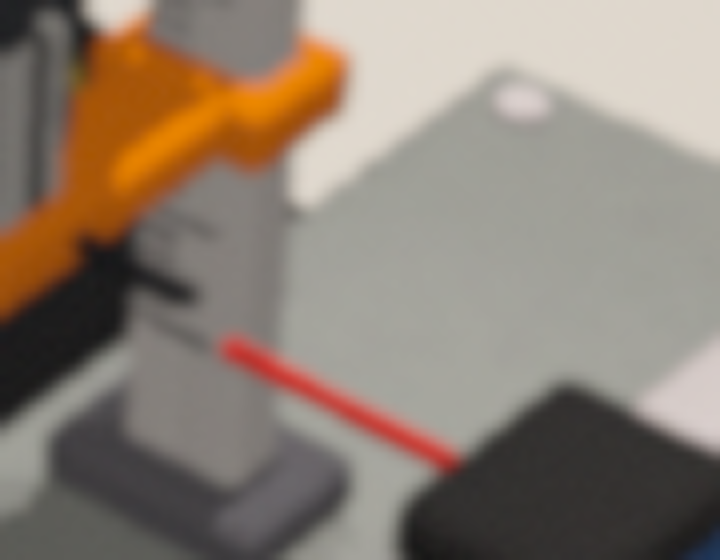

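```bash
cat >> m.py <<'E'
def solve(d,y,v,x=-89.3):
    f=lambda z: proj(d,c+R@[x,y,z])
    z=100.
    for _ in range(8): z+= (v-f(z)[1])/(f(z+1)[1]-f(z)[1])
    return z,f(z)
E
python3 - <<'E'
from m import *
w=eyes.snapshot('scene');x=eyes.snapshot('wrist')
print(solve(w,27,306.9),solve(w,22,313.2))
# green-free search of black tip: column/row profile
g=w['img'][300:318,356:374].astype(int).sum(2)//3;print(g)
E
```

```text
(np.float64(105.49276675237402), array([364.09, 306.9 ])) (np.float64(97.70048333571644), array([366.79, 313.2 ]))
[[ 60  85 100 105 106 107 117 124 124 122 122 124 127 128 129 126 124 123]
 [ 55  79  94 101 104 111 120 125 126 126 127 127 128 128 128 126 123 122]
 [ 46  69  84  93  99 108 119 125 127 128 128 128 127 129 128 126 123 122]
 [ 31  49  64  77  88 101 115 123 126 127 127 128 128 128 128 126 123 122]
 [ 30  34  42  53  66  82 101 114 122 126 127 128 128 128 128 125 123 122]
 [ 42  48  46  42  43  55  74  93 108 119 126 128 127 129 128 125 123 122]
 [ 61  74  73  62  49  44  51  66  90 112 125 128 128 128 128 125 123 123]
 [ 75  94  96  88  76  65  61  67  89 111 124 128 128 128 128 125 123 123]
 [ 79  98 105 105 100  97  96  98 107 118 126 128 128 128 126 125 123 123]
 [ 83 102 106 104 106 112 116 118 122 126 127 128 128 128 127 124 123 123]
 [ 95 114 113 105 102 106 111 118 121 126 127 128 128 128 126 125 123 123]
 [105 122 123 116 108 103 102 104 111 119 125 127 128 128 127 125 123 124]
 [117 126 127 125 121 116 109 102 100 109 118 125 125 124 124 125 125 125]
 [130 130 128 127 127 126 121 115 108 108 116 118 112 107 112 118 124 128]
 [137 131 128 128 129 129 128 124 120 119 120 117 109 100  97 102 112 124]
 [136 130 128 127 128 129 127 127 126 126 125 123 117 111 104  96  97 108]
 [131 128 128 128 128 128 127 127 127 127 127 126 125 121 115 108 103 100]
 [122 126 127 127 128 129 128 126 127 128 127 128 128 127 124 118 113 109]]
```

Request:
carry_out(commands=[0,0,0.009,0,0,0,-1,0,0,0.017,0,0,0,-1,0,0,0.017,0,0,0,-1])

```text
time: 9.25
position: [497.8, -134.0, 122.9]
ee_rot: [[-0.262, 0.965, -0.0], [0.965, 0.262, 0.0], [0.0, -0.0, -1.0]]
wrist_force: [-0.7, -0.4, 0.1]
opening: 0.0
gripper_force: 0.0
```

Request:
carry_out(commands=[0,0,-0.05,0,0,0,-1,0,0,-0.15,0,0,0,-1,0,0,-0.2,0,0,0,-1,-0.17,0,-0.25,0,0,0,-1,-0.34,0.03,-0.25,0,0,0,-1,-0.36,0.03,-0.25,0,0,0,-1,-0.36,0.03,-0.25,0,0,0,-1,-0.36,0.03,-0.25,0,0,0,-1])

```text
time: 10.05
position: [534.5, -235.3, 197.7]
ee_rot: [[-0.262, 0.965, -0.001], [0.965, 0.262, 0.0], [0.001, -0.001, -1.0]]
wrist_force: [-0.4, 0.2, 0.5]
opening: 0.002
gripper_force: 0.0
```

Run:
```python
from m import *
w=eyes.snapshot('scene');x=eyes.snapshot('wrist');t=eyes.snapshot('top')
A=cv2.resize(w['img'][290:340,350:400],(400,400),interpolation=2);B=x['img'][40:240,220:420];B=cv2.resize(B,(400,400),interpolation=2)
cv2.imwrite('pics/c7.png',np.hstack([A,B])[:,:,::-1])
```

```text
(no output)
```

View pics/c7.png

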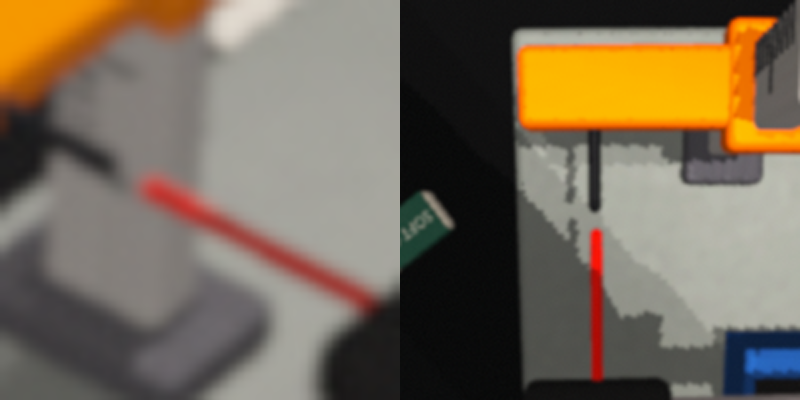

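Run:
```python
from m import *
w=eyes.snapshot('scene');x=eyes.snapshot('wrist')
for n,p,q in(('red',(318.5,155),(368.2,313.1)),('blk',(317.5,145),(364,311))):
    P,e=tri(x,p,w,q);print(n,own(P),e)
g=w['img'][303:320,358:374].astype(int);print(g.sum(2)//3);print((g[:,:,0]-g[:,:,1]))
# fixed x,y from wrist ray, z from scene row
for n,p,v in(('red',(318.5,155),313.1),('blk',(317.5,145),311)):
    z=98.
    for _ in range(8):
        f=lambda z:proj(w,onz(x,p,z))
        z+=(v-f(z)[1])/(f(z+1)[1]-f(z)[1])
    print(n,z,f(z),own(onz(x,p,z)))
```

```text
red [-88.34  21.21  97.77] 1.2794757582745737
blk [-89.07  27.57  98.38] 1.0623563871853932
[[108 113 113 118 122 125 127 127 128 127 128 128 127 126 123 122]
 [107 110 112 116 123 126 126 126 128 128 128 128 128 125 123 122]
 [ 99 105 110 113 121 125 126 127 127 128 128 128 128 126 123 123]
 [ 78  90 101 109 119 124 127 127 127 128 128 127 127 126 123 122]
 [ 51  63  78  96 109 118 124 127 128 128 128 128 127 125 123 123]
 [ 51  44  52  68  85 101 115 123 127 128 127 128 127 125 123 123]
 [ 79  64  47  45  54  74  99 117 126 128 128 128 126 124 123 123]
 [109  93  74  57  47  57  87 112 125 128 128 127 127 124 123 124]
 [123 115 103  89  74  68  87 110 123 128 128 129 126 125 123 123]
 [127 125 121 116 104  94  95 106 119 125 125 123 126 125 125 125]
 [129 127 128 126 121 115 108 108 116 119 111 107 111 119 124 128]
 [128 128 128 129 127 124 120 119 120 117 108 101  97 100 112 123]
 [127 127 129 129 128 127 126 126 125 122 117 112 103  97  97 107]
 [128 127 128 129 128 127 127 128 127 126 125 122 116 108 103  98]
 [127 128 128 129 127 127 127 127 127 128 127 127 123 117 112 107]
 [1
[... 691 characters left out ...]
 3   3   5   8  17  30  35  27  14   8   4]
 [  5   4   5   4   5   4   4   5  14  40  73  86  71  47  26  13]
 [  5   5   5   5   5   4   4   6  20  58 106 130 118  92  70  46]
 [  5   5   5   4   4   4   4   5  14  45  90 123 134 130 116  96]
 [  4   5   4   5   5   5   4   5   8  21  42  68  93 118 137 134]
 [  5   5   5   5   5   5   5   5   5   8  13  24  41  68 101 126]
 [  4   5   5   5   5   5   6   5   5   5   5   7  12  26  47  71]
 [  5   4   5   5   5   5   5   5   6   4   4   4   5   8  14  24]
 [  5   5   4   5   5   5   6   5   5   5   5   5   5   5   5   7]]
red 97.67982092255635 [367.23 313.1 ] [-88.72  21.72  97.68]
blk 98.28345442005472 [363.2 311. ] [-89.38  28.    98.28]
```

Request:
carry_out(commands=[0.18,-0.015,0,0,0,0,-1,0.34,-0.03,0,0,0,0,-1,0.36,-0.03,0,0,0,0,-1,0.36,-0.03,0.06,0,0,0,-1,0.36,-0.03,0.14,0,0,0,-1,0.36,-0.03,0.21,0,0,0,-1,0.36,-0.03,0.235,0,0,0,-1,0.36,-0.03,0.242,0,0,0,-1,0.36,-0.03,0.246,0,0,0,-1,0.36,-0.03,0.25,0,0,0,-1,0.36,-0.03,0.253,0,0,0,-1,0.36,-0.03,0.253,0,0,0,-1])

```text
time: 11.5
position: [498.4, -134.1, 122.8]
ee_rot: [[-0.262, 0.965, 0.001], [0.965, 0.262, 0.0], [-0.0, 0.001, -1.0]]
wrist_force: [-0.1, 0.6, 1.9]
opening: 0.003
gripper_force: 0.9
```

Run:
```python
from m import *
w=eyes.snapshot('scene');print((w['img'][305:316,360:367].astype(int).sum(2)//3))
```

```text
[[109 113 120 125 127 127 127]
 [100 109 118 124 126 127 128]
 [ 77  95 109 118 123 127 128]
 [ 49  67  84 101 115 124 127]
 [ 46  43  54  74  99 117 126]
 [ 74  57  47  57  87 112 125]
 [103  89  74  69  87 109 123]
 [122 115 104  94  95 107 119]
 [128 126 122 115 108 109 116]
 [128 129 127 125 121 119 120]
 [128 128 127 127 126 126 125]]
```

Request:
carry_out(commands=[0,0,0.002,0,0,0,-1,0,0,0.004,0,0,0,-1])

```text
time: 11.75
position: [498.4, -134.1, 121.3]
ee_rot: [[-0.262, 0.965, 0.001], [0.965, 0.262, -0.0], [-0.0, 0.001, -1.0]]
wrist_force: [1.9, 0.6, 2.8]
opening: 0.002
gripper_force: 1.3
```

Run:
```python
from m import *
w=eyes.snapshot('scene');print((w['img'][305:316,360:367].astype(int).sum(2)//3))
```

```text
[[113 116 120 125 127 127 127]
 [110 115 121 125 126 128 127]
 [ 93 105 116 123 126 127 128]
 [ 61  78  98 114 123 127 127]
 [ 48  54  72  95 113 124 127]
 [ 72  60  57  73 100 120 126]
 [103  90  74  71  91 112 124]
 [121 115 103  93  95 106 118]
 [128 126 122 114 108 109 116]
 [128 129 127 125 121 119 119]
 [128 129 128 126 126 126 124]]
```

Request:
carry_out(commands=[0,0,-0.03,0,0,0,-1,0,0,-0.15,0,0,0,-1,0,0,-0.25,0,0,0,-1,-0.17,0,-0.28,0,0,0,-1,-0.34,0.03,-0.28,0,0,0,-1,-0.36,0.03,-0.28,0,0,0,-1,-0.36,0.03,-0.28,0,0,0,-1,-0.36,0.03,-0.28,0,0,0,-1])

```text
time: 12.6
position: [534.4, -235.3, 204.9]
ee_rot: [[-0.262, 0.965, -0.001], [0.965, 0.262, 0.0], [0.001, -0.001, -1.0]]
wrist_force: [0.7, 0.3, -0.8]
opening: -0.003
gripper_force: 0.0
```

Run:
```python
from m import *
w=eyes.snapshot('scene');x=eyes.snapshot('wrist')
A=cv2.resize(w['img'][290:340,350:400],(400,400),interpolation=2);B=x['img'][40:240,220:420];B=cv2.resize(B,(400,400),interpolation=2)
cv2.imwrite('pics/c8.png',np.hstack([A,B])[:,:,::-1])
```

```text
(no output)
```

View pics/c8.png

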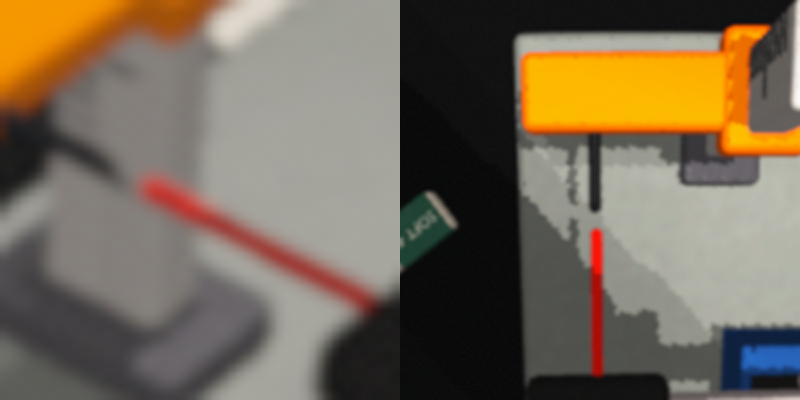

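```bash
python3 -c "
from rig import ctrl;print(ctrl.finish_job())"
```

```text
the job is handed in; nothing more can be done
None
```

I pressed the lever to a firm bite (about 9 N) and let go. I then slid the marker down until its black pointer was level with the red one, to within about 1 mm in the camera views. I handed the job in about 12.7 s into the 42 s limit, with the gripper clear of everything; the arm never went near the eraser, binder clip or tape measure.

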